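# Lock the V-block in its bench jig

## Task

Push the V-block along its channel until it sits fully home against the back stop of the jig, then lock it by turning the three clamp levers clockwise to their end stops: the rear one first, then the left one, then the right one. The block must still be home at the end; leave the loose ring gauge and wooden wedge where they lie on the jig.

Things in the scene. Friction and masses are not known exactly. Their poses are not given: they have to be found in the camera images.
- jig: Grey steel jig bolted to the bench. Origin: on the bench, under the block's home place; +x along the channel toward the back stop (about away from the robot), +y left, z up. Base plate x -140 to 95, y -110 to 110 mm, 10 thick. Two rails 14 mm high above the plate, inner faces at y = -32 and 32, x -128 to 24. Back stop: upright plate, face at x = 22, top 44 mm above the bench. It cannot move.
- jig_seat (a point): The point on the base plate's upper face (10 mm above the bench) where the middle of the block's underside lies when the block is home; axes as the jig.
- v_block: Loose steel V-block, 44 mm long (x, along the channel) x 60 wide x 42 high, 0.44 to 0.72 kg, V groove in its top running across the channel. Stands on the base plate between the rails, 50 to 80 mm short of home. Origin: middle of its underside; top 52 mm above the bench. Slides when its flat front face is pushed (sliding takes up to about 10 N); home is touching the back stop.
- lever_rear (a joint): Rear clamp lever (behind the back stop), rad: 0 fully open, grows clockwise from above, 1.75 at its end stop; starts at 0 to 0.6. Friction 0.18 N m (about 3 N on the handle) keeps it where left; no spring. At the stop its handle points along jig +x; at value q, (1.75 - q) rad counterclockwise of that. Opposite the handle a flat dog 60 x 15 mm, 56 to 64 mm above the bench, swings over the block.
- lever_left (a joint): Turn of the left clamp lever (left of the channel), same build and same sense: 0 open, clockwise, 1.75 at its end stop, starts between 0 and 0.6. At the stop its handle points along the jig's +y (outward); at value q it points at (1.75 - q) rad counterclockwise from that (at 0 about toward the robot).
- lever_right (a joint): Turn of the right clamp lever (right of the channel), same build and same sense: 0 open, clockwise, 1.75 at its end stop, starts between 0 and 0.6. At the stop its handle points along the jig's -y (outward); at value q it points at (1.75 - q) rad counterclockwise from that (at 0 about away from the robot).
- pivot_rear (a point): Point on the rear lever's vertical pivot axis, at the height of its handle (78 mm above the bench); jig frame (75, 0) mm.
- pivot_left (a point): The same for the left lever; jig frame (-8, 80) mm.
- pivot_right (a point): The same for the right lever; jig frame (-8, -80) mm.
- lever_rear_ball (a point): Centre of the black ball (22 mm) at the end of the rear lever's handle; +x points outward along the handle. The handle is a level round steel bar 12 mm thick, axis 78 mm above the bench, from the hub (12 mm radius, top 94 mm above the bench) to the ball, 85 mm from the pivot. The handles of all three levers pass above everything else on the jig (posts, pins and dogs below 65 mm).
- lever_left_ball (a point): Centre of the ball at the end of the left lever's handle; +x points outward along the handle.
- lever_right_ball (a point): Centre of the ball at the end of the right lever's handle; +x points outward along the handle.
- ring_gauge: Bystander: loose steel ring 44 mm across, 14 mm high, on the front right of the base plate. Origin: middle of its underside.
- wedge: Bystander: loose wooden wedge 90 x 32 x 22 mm lying along the front left of the base plate. Origin: middle of its underside.
Mind the look-alikes: they are no part of the job. What is shaped like the v_block but green is not meant.

How it is judged:
On the way, in this order (a step that is already met when the one before it is completed fails the run):
1. the block is home against the back stop (gap under 3 mm) (x of v_block in the frame of jig_seat above -0.003 m), for 0.2 s.
2. the rear lever is at its end stop (within 0.08 rad) (value of joint lever_rear above 1.67 rad), for 0.2 s.
3. the left lever is at its end stop (within 0.08 rad) (value of joint lever_left above 1.67 rad), for 0.2 s.
4. the right lever is at its end stop (within 0.08 rad) (value of joint lever_right above 1.67 rad), for 0.2 s.
At the end, for the whole second after the job is handed in: The V-block stands flat on the base plate within 3 mm of the back stop and at rest, and all three clamp levers are within 0.08 rad of their clockwise end stops (x of v_block in the frame of jig_seat above -0.003 m and distance between v_block and jig_seat below 0.006 m and angle between v_block's own z axis and vertical below 0.05 rad and linear speed of v_block below 0.01 m/s and value of joint each of lever_rear, lever_left, lever_right above 1.67 rad); the robot touches nothing.
It fails at once if the ring gauge or the wedge is shifted by more than 25 mm (distance of any of ring_gauge, wedge from where it was at the start of the episode above 0.025 m).
It also fails if it takes over 64 s, if anything falls off the work surface, if the arm or the gripper's body presses on something with over 40 N, if the wrist force passes 120 N, or if a joint passes its speed limit or range.

## Robot

A 6-joint arm with a two-finger parallel gripper is mounted at the origin on a cart in front of the work surface, level with it; the furniture and walls round the work are solid. World frame = base frame: x ahead of the robot, y to its left, z up, the work surface at z = 0. Lengths are in m, angles in rad, forces in N, time in s.
With the tool pointing down it reaches from about 0.25 to 0.775 m from the base axis. Payload 4 kg.
Tool frame: the origin (TCP) lies at the very end of the fingers, on their centre line; the grasp point (between the pads) lies 19 mm behind it; z points along the fingers, y is the direction in which the jaws open and shut (so a half turn about z gives the same grasp; the last joint's range is limited). The gripper opens to 85 mm and grips with 20 to 120 N. Pads are 22 mm wide; open, the fingers measure 114 mm over their backs; the gripper's body (76 mm by 85 mm) begins 54 mm behind the grasp point. The pads swing forward as they close: fully open they stand 13 mm farther back than shut.
Start: joints at [-1.399, 0.087, 1.371, -0, 1.684, -0.103], TCP at [0.149, -0.529, 0.231] pointing down, gripper open.
Joint ranges: [-3.1, 3.1], [-0.76, 2.03], [0.27, 2.55], [-1.08, 4.22], [0.17, 2.65], [-2.57, 2.57]. Speed limits (rad/s): [2.79, 2.79, 3.14, 3.14, 3.14, 3.14].

## Interface

Orientations are given as a unit quaternion [x, y, z, w].
In Python, from workcell import arm, solver, cams gives the robot as it stands. Calls block until the motion is done:
- arm.move_pose(position, orientation): joint-space move of the TCP to a pose.
- arm.servo_line(position, ori=None, velocity=0.15, force_limit=None): straight line of the TCP; ori=None keeps the orientation; velocity is the mean speed in m/s. With force_limit (N) it stops when the force on the tool has changed by that much, and returns True; else False.
- arm.goto_joints(angles): joint-space move.
- arm.set_gripper(opening, force=None): finger opening in m; force is the grip in N (None keeps the last); returns when the fingers have stopped.
- arm.dwell(seconds).
- solver.ik(position, orientation): joint angles nearest the present ones, or None.
- arm.get_state(): the state.
- cams.capture(name): name is "scene" or "top" or "wrist"; returns a dict with "img" (384x512x3 uint8, blue, green, red), "camera_matrix" (3x3 intrinsics, pixels), "R" (3x3) and "t" (3): a world point X has camera coordinates R X + t. Camera axes: x right, y down, z forward; pixel columns grow to the right and rows downward; lengths in m; the calibration is good to about 2 mm. A picture is of the moment at which its call begins. There is no depth.
A pose or a line that the arm cannot do raises arm.IKError and nothing moves.
- arm.sign_off(): hands the job in, once; it reports no verdict.
The state is a dict: "clock": time; "joint_positions": joint angles; "joint_velocities": joint speeds; "tau": joint torques, N m; "eef_pos": TCP position; "tcp_rot": TCP orientation; "contact_force": force on the tool from outside, world axes, zero at the start; "torque": the same for the moment, N m; "opening": finger opening in m.
Only numpy, scipy, OpenCV 4.12 (cv2) and the standard library are available. Lean on these libraries where they do the work, as an engineer would, in place of code of your own. Each camera call takes 0.05 s, during which the arm holds its last target.

## Working session

There is one attempt and no reset: what is moved stays moved. The work goes in short steps, each a Python script; the robot and the scene stay as the last script left them, time stands still between calls to the robot, and variables do not carry over. Pictures are saved under pics/ and viewed, and the job is handed in when it is done.

```bash
mkdir -p pics; ls
python3 - <<'E'
from workcell import arm, solver, cams
import cv2, numpy as np
s=arm.get_state(); print(s['clock'],s['eef_pos'],s['tcp_rot'])
for n in ("scene","top"):
    c=cams.capture(n); cv2.imwrite(f"pics/{n}0.png",c["img"]); print(n,c["camera_matrix"].tolist(),(-c["R"].T@c["t"]).round(3), c["R"].round(3).tolist())
    np.savez(f"{n}0.npz",**c)
E
```

```text
pics
0.0 [ 0.14913785 -0.52888633  0.23010063] [ 9.90578159e-01  1.36943829e-01 -4.59276581e-05 -1.13855193e-03]
scene [[359.7343658903514, 0.0, 258.15125631898974], [0.0, 359.7343658903514, 186.69589046569067], [0.0, 0.0, 1.0]] [0.239 0.393 0.699] [[-0.874, -0.486, 0.008], [-0.352, 0.621, -0.701], [0.335, -0.615, -0.713]]
top [[413.6440821644104, 0.0, 250.62772570957085], [0.0, 413.6440821644104, 199.15075227569832], [0.0, 0.0, 1.0]] [ 0.429 -0.107  0.999] [[-0.022, -1.0, 0.02], [-0.993, 0.019, -0.12], [0.12, -0.022, -0.993]]
```

View pics/scene0.png

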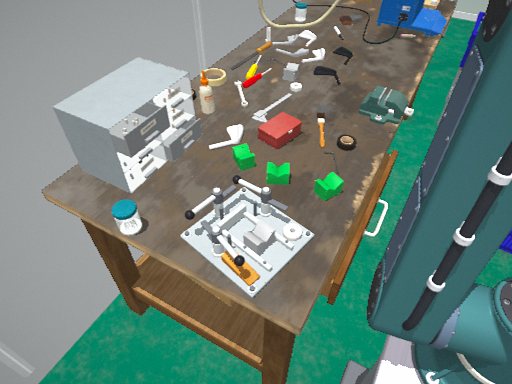

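View pics/top0.png

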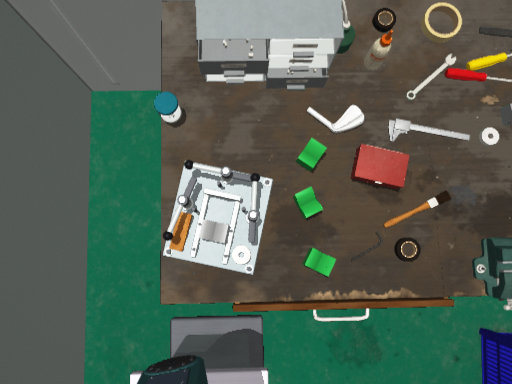

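The top view shows the grey jig at about (218,218), with the grey V-block at about (213,231). The three green V-shapes at (312,153), (309,202) and (320,262) are look-alikes. I'll confirm this in an enlarged crop.

Run:
```python
import cv2
a=cv2.imread("pics/top0.png")[150:285,150:290]; cv2.imwrite("pics/top0c.png",cv2.resize(a,None,fx=4.4,fy=4.4,interpolation=cv2.INTER_CUBIC))
a=cv2.imread("pics/scene0.png")[165:300,170:325]; cv2.imwrite("pics/scene0c.png",cv2.resize(a,None,fx=4.4,fy=4.4,interpolation=cv2.INTER_CUBIC))
```

```text
(no output)
```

View pics/top0c.png

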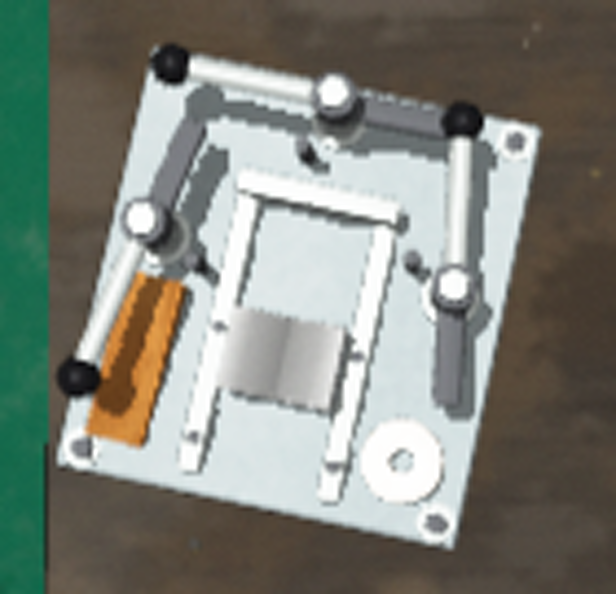

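View pics/scene0c.png

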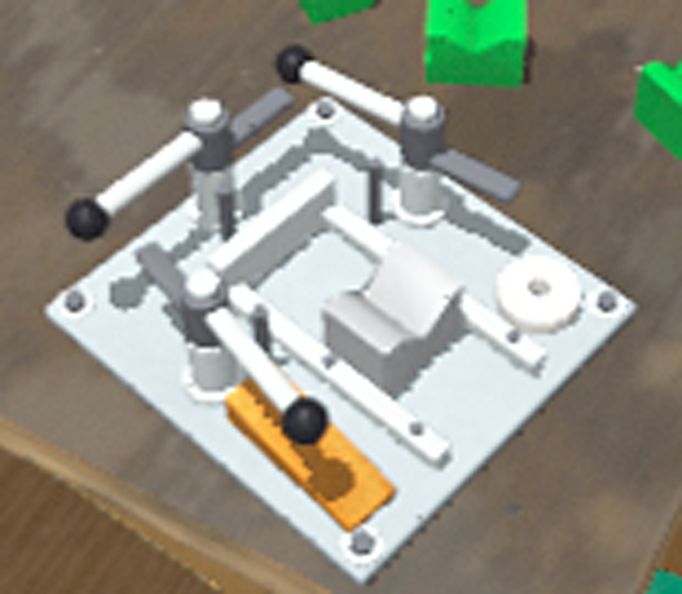

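The crop confirms the grey steel block between the rails, with its V across the channel. The lever balls are at about (rear) (189,164), (right) (255,177) and (left) (168,236). Next I'll fit the jig pose.

```bash
cat > h.py <<'E'
import numpy as np, cv2
def ray(c,uv,z):
    K,R,t=c["camera_matrix"],c["R"],c["t"]
    o=-R.T@t; d=R.T@np.linalg.inv(K)@np.array([uv[0],uv[1],1.]); return o+d*(z-o[2])/d[2]
def rd(c,uv):
    K,R,t=c["camera_matrix"],c["R"],c["t"]
    d=R.T@np.linalg.inv(K)@np.array([uv[0],uv[1],1.]); return -R.T@t,d/np.linalg.norm(d)
def tri(a,b):
    A=np.zeros((3,3));v=np.zeros(3)
    for o,d in(a,b):
        P=np.eye(3)-np.outer(d,d);A+=P;v+=P@o
    x=np.linalg.solve(A,v); return x,[np.linalg.norm(np.cross(x-o,d)) for o,d in(a,b)]
def fit2(J,W):
    J,W=np.array(J),np.array(W);jc,wc=J.mean(0),W.mean(0)
    H=(J-jc).T@(W-wc);th=np.arctan2(H[0,1]-H[1,0],H[0,0]+H[1,1])
    R=np.array([[np.cos(th),-np.sin(th)],[np.sin(th),np.cos(th)]]);t=wc-R@jc
    return th,R,t,(J@R.T+t-W)
def balls(img,roi):
    x0,y0,x1,y1=roi
    g=img[y0:y1,x0:x1].max(2); m=(g<38).astype(np.uint8)
    n,l,s,c=cv2.connectedComponentsWithStats(m)
    return [(s[i,4],(c[i]+[x0,y0]).round(1).tolist(),s[i,2:4].tolist()) for i in range(1,n) if s[i,4]>=15]
E
python3 - <<'E'
from h import *
T=dict(np.load("top0.npz"));S=dict(np.load("scene0.npz"))
print(balls(T["img"],(150,150,290,285)));print(balls(S["img"],(170,165,325,300)))
cr=lambda p,o:(np.array(p)+.5)/4.4-.5+np.array(o)
tc=lambda *p:cr(p,(150,150)); sc=lambda *p:cr(p,(170,165))
for nm,c,f,pts in (("top",T,tc,dict(c=[(155,45),(540,125),(453,548),(60,465)],h=[(336,92),(147,218),(455,283)])),
               ("scene",S,sc,dict(c=[(322,95),(635,308),(362,583),(45,310)],h=[(423,105),(207,110),(203,283)]))):
    J=[(95,110),(95,-110),(-140,-110),(-140,110)] if nm=="top" else [(95,-110),(-140,-110),(-140,110),(95,110)]
    W=[ray(c,f(*p),.010)[:2] for p in pts["c"]]
    Hj=[(75,0),(-8,80),(-8,-80)] if nm=="top" else None
    if nm=="scene": Hj=[(-8,-80),(75,0),(-8,80)]
    HW=[ray(c,f(*p),.094)[:2] for p in pts["h"]]
    for a,b in((J,W),(Hj,HW),(J+Hj,W+HW)):
        th,R,t,e=fit2(np.array(a)/1e3,b); print(nm,np.degrees(th).round(2),t.round(4),(e*1e3).round(1).tolist())
E
```

```text
[(np.int32(41), [188.7, 164.1], [8, 9]), (np.int32(43), [254.9, 176.8], [9, 7]), (np.int32(53), [167.3, 235.5], [10, 8])]
[]
top -12.94 [ 0.5308 -0.0562] [[0.4, 1.3], [-0.1, -1.6], [-0.4, -2.1], [0.1, 2.5]]
top -13.11 [ 0.5307 -0.0571] [[0.5, -0.1], [0.1, 1.4], [-0.6, -1.3]]
top -12.99 [ 0.5307 -0.0566] [[0.5, 0.7], [-0.3, -2.1], [-0.6, -2.4], [0.2, 2.2], [0.6, 0.5], [-0.1, 2.0], [-0.4, -0.9]]
scene -13.08 [ 0.5306 -0.0538] [[-1.5, 0.0], [-0.5, -2.2], [0.2, 0.8], [1.9, 1.4]]
scene -12.82 [ 0.5304 -0.0558] [[-0.2, 0.5], [0.4, 0.2], [-0.2, -0.6]]
scene -13.11 [ 0.5305 -0.0547] [[-1.6, -0.8], [-0.6, -2.9], [0.2, 0.1], [1.8, 0.5], [-0.5, 1.7], [0.4, 1.0], [0.3, 0.5]]
```

```bash
cat >> h.py <<'E'
TH=np.radians(-13.0); RJ=np.array([[np.cos(TH),-np.sin(TH)],[np.sin(TH),np.cos(TH)]]); OJ=np.array([.5305,-.0555])
PIV=dict(rear=np.array([.075,0]),left=np.array([-.008,.08]),right=np.array([-.008,-.08])); END=dict(rear=0.,left=np.pi/2,right=-np.pi/2)
w2j=lambda p:RJ.T@(np.array(p)[:2]-OJ)
j2w=lambda p:RJ@np.array(p)+OJ
E
python3 - <<'E'
from h import *
T=dict(np.load("top0.npz"))
cr=lambda p:(np.array(p)+.5)/4.4-.5+150
print("block top",[ (w2j(ray(T,cr(p),.052))*1e3).round(1).tolist() for p in((235,307),(352,326),(335,412),(218,390))])
for n,uv in dict(rear=(188.7,164.1),right=(254.9,176.8),left=(167.3,235.5)).items():
    d=w2j(ray(T,uv,.078))-PIV[n]; a=np.arctan2(d[1],d[0]); print(n,(np.linalg.norm(d)*1e3).round(1),"q",round(1.75-((a-END[n]+np.pi)%(2*np.pi)-np.pi),3))
print("ring",w2j(ray(T,cr((402,460)),.024)).round(3),"wedge",[w2j(ray(T,cr(p),.032)).round(3).tolist() for p in((135,272),(188,285),(143,447),(88,432))])
print([ (j2w(p)).round(3).tolist() for p in((-.06,0),(.16,0),(.075,.085),(-.008,.165),(-.008,-.165))])
E
```

```text
block top [[-39.4, 29.0], [-36.6, -32.5], [-81.8, -33.3], [-83.1, 28.3]]
rear 85.0 q 0.177
right 86.2 q 0.031
left 85.1 q 0.364
ring [-0.099 -0.072] wedge [[-0.031, 0.087], [-0.032, 0.058], [-0.12, 0.062], [-0.118, 0.092]]
[[0.472, -0.042], [0.686, -0.091], [0.623, 0.01], [0.56, 0.107], [0.486, -0.214]]
```

The measurements agree: handle radius is 85–86 mm, the block centre is at about x=-60, and both cameras give the same jig pose. Next I'll plan the push and the lever arcs and check them with IK.

```bash
cat >> h.py <<'E'
def quat(jigyaw):  # tool down, tool x along jig yaw
    a=(jigyaw+TH)/2; return [float(np.cos(a)),float(np.sin(a)),0.,0.]
def P(x,y,z): 
    w=j2w((x,y)); return [float(w[0]),float(w[1]),z]
def lever_pose(n,q,off,r=.056,z=.070,flip=False):
    a=END[n]+1.75-q; u=np.array([np.cos(a),np.sin(a)]); t=np.array([-u[1],u[0]]) # ccw side
    p=PIV[n]+r*u+off*t
    yaw=a-np.pi/2+(np.pi if flip else 0)
    return P(*p,z),quat(yaw)
E
python3 - <<'E'
from h import *
from workcell import arm, solver
print(np.round(solver.ik(P(-.11,0,.15),quat(0)),2),np.round(solver.ik(P(-.036,0,.018),quat(0)),2))
for n,q0 in(("rear",.177),("left",.364),("right",.031)):
  for f in(0,1):
    print(n,f,[None if (s:=solver.ik(*lever_pose(n,q,.02,flip=f))) is None else np.round(s,2)[[1,2,4,5]].tolist() for q in np.linspace(q0,1.8,4)])
E
```

```text
[-0.21 -0.17  1.78 -0.    1.53  1.59] [-0.21  0.12  1.78 -0.    1.24  1.59]
rear 0 [[0.27, 1.48, 1.39, 1.68], [0.34, 1.4, 1.41, 2.22], None, None]
rear 1 [[0.27, 1.48, 1.39, -1.46], [0.34, 1.4, 1.41, -0.92], [0.39, 1.33, 1.42, -0.41], [0.42, 1.29, 1.43, 0.09]]
left 0 [[0.03, 1.76, 1.35, 0.35], [0.05, 1.74, 1.35, 0.89], [0.1, 1.68, 1.36, 1.41], [0.16, 1.62, 1.36, 1.9]]
left 1 [None, [0.05, 1.74, 1.35, -2.25], [0.1, 1.68, 1.36, -1.74], [0.16, 1.62, 1.36, -1.24]]
right 0 [None, None, [0.22, 1.55, 1.37, -2.3], [0.16, 1.62, 1.36, -1.76]]
right 1 [[0.23, 1.54, 1.38, -0.22], [0.24, 1.52, 1.38, 0.31], [0.22, 1.55, 1.37, 0.84], [0.16, 1.62, 1.36, 1.38]]
```

Run:
```python
from h import *
from workcell import arm, solver,cams
arm.set_gripper(0.0)
arm.move_pose(P(-.112,0,.15),quat(0))
arm.servo_line(P(-.112,0,.018),velocity=.12)
print(arm.get_state()['clock'],arm.get_state()['contact_force'])
print("hit?",arm.servo_line(P(-.045,0,.018),velocity=.05,force_limit=25),w2j(arm.get_state()['eef_pos']),arm.get_state()['contact_force'])
print("hit?",arm.servo_line(P(-.026,0,.018),velocity=.02,force_limit=18),w2j(arm.get_state()['eef_pos']),arm.get_state()['contact_force'],arm.get_state()['clock'])
c=cams.capture("scene");cv2.imwrite("pics/s1.png",cv2.resize(c["img"][165:300,170:325],None,fx=4.4,fy=4.4,interpolation=cv2.INTER_CUBIC))
```

```text
4.1833 [ 0.19798153 -0.40387225  0.48575302]
hit? False [-4.48630743e-02 -2.53330217e-05] [-1.47935799  0.01663299 -0.4223908 ]
hit? True [-0.03355629  0.00016059] [ 0.47961469 -0.11971415 -0.22411646] 6.4
```

View pics/s1.png

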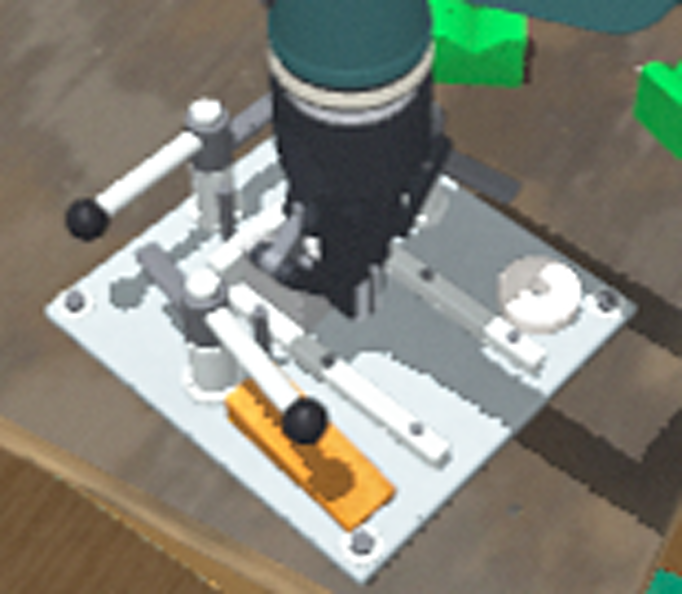

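The gripper hides the block. I'll press once more, hold, then retreat and look.

Run:
```python
from h import *
from workcell import arm, solver,cams
print("hit?",arm.servo_line(P(-.026,0,.018),velocity=.02,force_limit=18),w2j(arm.get_state()['eef_pos']),arm.get_state()['contact_force'])
arm.dwell(.3);print(arm.get_state()['contact_force'])
arm.servo_line(P(-.045,0,.018),velocity=.08)
arm.servo_line(P(-.045,0,.15),velocity=.2)
s=arm.get_state();print(s['clock'],s['contact_force'])
p,q=lever_pose("rear",.177,.028,z=.15,flip=True); arm.move_pose(p,q)
for n in("top","scene"):
    c=cams.capture(n);o=(150,150) if n=="top" else (170,165)
    np.savez(n+"2.npz",**c)
    cv2.imwrite(f"pics/{n}2.png",cv2.resize(c["img"][o[1]:o[1]+135,o[0]:o[0]+150],None,fx=4.4,fy=4.4,interpolation=cv2.INTER_CUBIC))
print(arm.get_state()['clock'])
```

```text
hit? True [-0.03388251  0.00017662] [ 0.00238969 -0.07319131 -0.18997934]
[ 0.19371983  0.37508596 -0.08759752]
8.25 [-0.41223078 -0.28412401 -0.74104504]
10.925
```

View pics/top2.png

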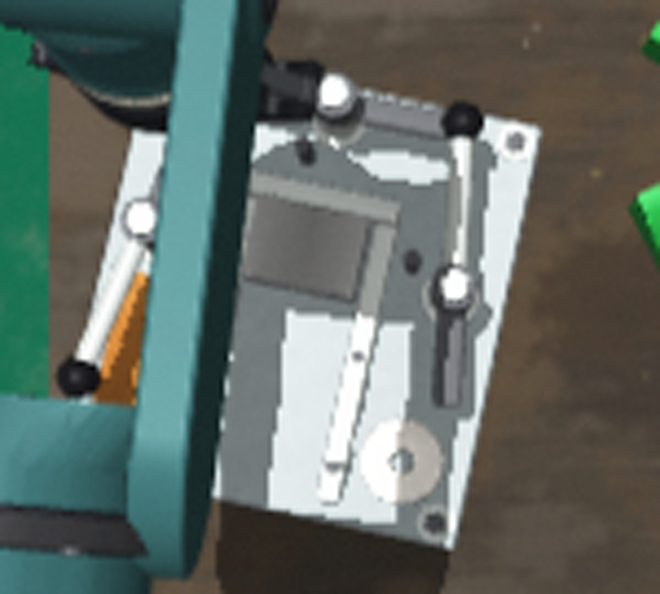

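View pics/scene2.png

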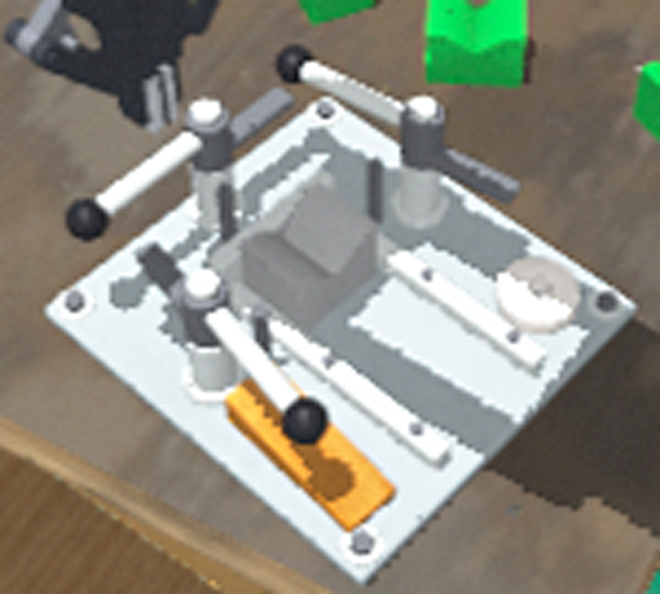

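The block touches the stop in both views (top crop block 245–365 × 195–300). I'll check the number and then drive the rear lever.

```bash
cat >> h.py <<'E'
def turn(arm,n,q0,flip,qe=1.83,off=.017,fl=12,z=.070):
    p,q=lever_pose(n,q0,off+.011,z=.070,flip=flip); 
    print("down hit",arm.servo_line(p,velocity=.12,force_limit=8))
    qs=np.linspace(q0,qe,max(4,int(np.ceil((qe-q0)/.16))+1))
    for i,qq in enumerate(qs):
        p,o=lever_pose(n,qq,off,z=z,flip=flip)
        h=arm.servo_line(p,o,velocity=.05,force_limit=fl if i>len(qs)-4 else 25)
        s=arm.get_state()
        print(round(qq,2),h,(w2j(s['eef_pos'])*1e3).round(1),s['contact_force'].round(1) if hasattr(s['contact_force'],'round') else s['contact_force'],s['clock'])
        if h: break
    return h
E
python3 - <<'E'
from h import *
from workcell import arm
T=dict(np.load("top2.npz"))
f=lambda p:(w2j(ray(T,(np.array(p)+.5)/4.4-.5+150,.052))*1e3).round(1)
print("front edge",f((352,300)),f((248,275)))
turn(arm,"rear",.177,True)
E
```

```text
front edge [-23.3 -29.7] [-21.7  26. ]
down hit False
0.18 False [58.8 55.9] [ 0.1  0.2 -0.5] 12.1083
0.33 False [66.5 57.8] [ 0.1 -0.   0.8] 12.4333
0.48 False [75.1 58.5] [-1.5  0.5  0.1] 12.7583
0.63 False [83.9 57.9] [-0.9  1.   0.2] 13.0833
0.78 False [92.4 55.8] [-1.3  0.9  0.4] 13.4083
0.93 False [100.7  52.6] [-0.8  1.9 -0.2] 13.7333
1.08 False [108.3  48.1] [-1.5  0.7 -0.5] 14.0583
1.23 False [115.1  42.6] [-0.7  1.  -0.6] 14.3833
1.38 False [121.   36.1] [-1.   0.1 -0.9] 14.7083
1.53 False [125.9  28.8] [1.  2.1 0.1] 15.0333
1.68 False [129.7  20.8] [-0.5  1.5 -0.8] 15.3583
1.83 True [131.9  17.1] [0.8 2.8 1.1] 15.6
```

Front edge is at about -22 mm, so the block is home. The rear lever hit its stop at finger y≈17, the expected end. I'll back off and look.

Run:
```python
from h import *
from workcell import arm,cams
p,o=lever_pose("rear",1.75,.03,flip=True); arm.servo_line(p,o,velocity=.1)
p[2]=.15; arm.servo_line(p,velocity=.2)
p,o=lever_pose("left",.364,.028,z=.15,flip=False); arm.move_pose(p,o)
for n in("top","scene"):
    c=cams.capture(n);o=(150,150) if n=="top" else (170,165)
    np.savez(n+"3.npz",**c)
    cv2.imwrite(f"pics/{n}3.png",cv2.resize(c["img"][o[1]:o[1]+135,o[0]:o[0]+150],None,fx=4.4,fy=4.4,interpolation=cv2.INTER_CUBIC))
print(arm.get_state()['clock'])
```

```text
17.3583
```

View pics/top3.png

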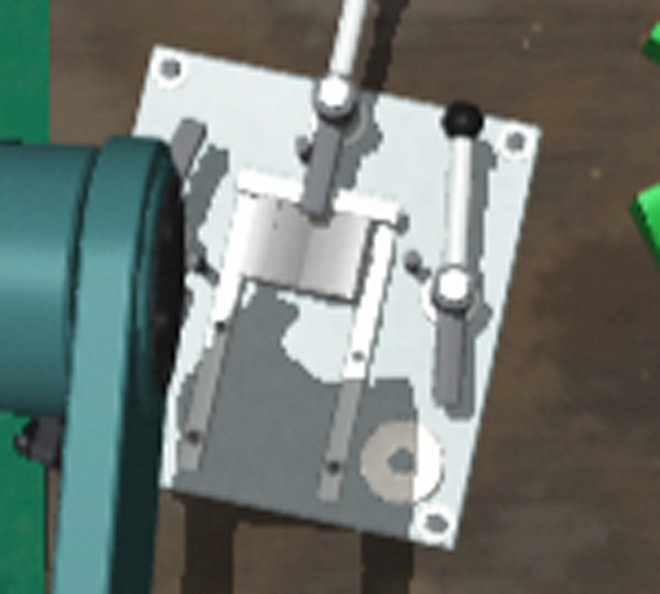

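View pics/scene3.png

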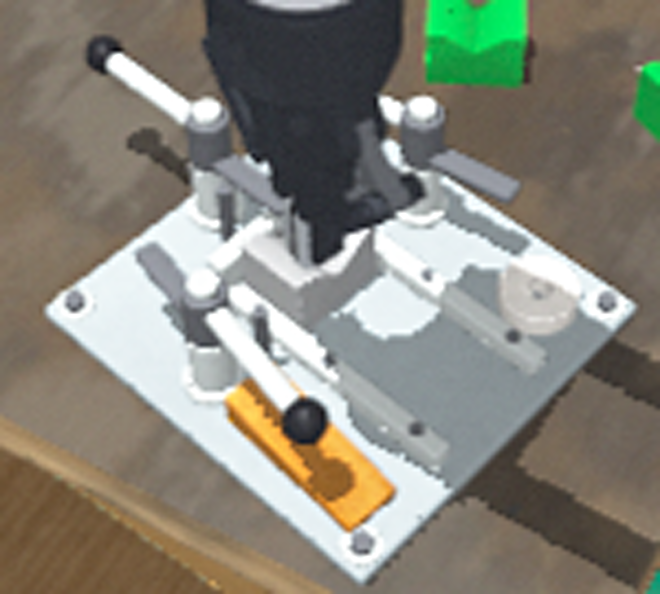

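The rear handle points along +x and its dog lies over the block. I'll measure its angle and then turn the left lever.

```bash
cat >> h.py <<'E'
def qof(c,n,uv):
    d=w2j(ray(c,uv,.078))-PIV[n]; a=np.arctan2(d[1],d[0]); return round(np.linalg.norm(d)*1e3,1),round(1.75-((a-END[n]+np.pi)%(2*np.pi)-np.pi),3)
E
python3 - <<'E'
from h import *
from workcell import arm,cams
T=dict(np.load("top3.npz"));S=dict(np.load("scene3.npz"))
b=balls(T["img"],(200,120,260,165));print(b,[qof(T,"rear",x[1]) for x in b])
print(qof(S,"rear",(104/4.4+170,53/4.4+165)))
print(arm.get_state()['eef_pos'])
turn(arm,"left",.364,False)
E
```

```text
[(np.int32(42), [233.8, 135.3], [9, 8])] [(np.float64(86.4), np.float64(1.758))]
(np.float64(85.4), np.float64(1.767))
[0.47934671 0.02045766 0.14970477]
down hit False
0.36 False [-65.8  74.1] [ 0.5  0.2 -0.2] 18.5417
0.51 False [-66.3  82.1] [-0.  -1.   0.7] 18.8667
0.66 False [-65.6  90.6] [-0.8 -0.9  0. ] 19.1917
0.8 False [-63.5  98.9] [-0.2 -0.7  1.1] 19.5167
0.95 False [-60.2 106.8] [-0.5 -0.3  0.6] 19.8417
1.1 False [-55.7 114.2] [-1.7 -0.5  1.8] 20.1667
1.24 False [-50.2 120.8] [-0.4  0.8 -0.2] 20.4917
1.39 False [-43.8 126.5] [-0.7  0.9 -0.2] 20.8167
1.54 False [-36.5 131.2] [-1.4  1.   0. ] 21.1417
1.68 False [-28.6 134.7] [-1.3  1.7 -0.4] 21.4667
1.83 True [-24.7 137. ] [-0.9  0.5  0.7] 21.7
```

Run:
```python
from h import *
from workcell import arm,cams
p,o=lever_pose("left",1.75,.03,flip=False); arm.servo_line(p,o,velocity=.1)
p[2]=.15; arm.servo_line(p,velocity=.2)
p,o=lever_pose("right",.031,.028,z=.15,flip=True); arm.move_pose(p,o)
for n in("top","scene"):
    c=cams.capture(n);o=(150,150) if n=="top" else (170,165)
    np.savez(n+"4.npz",**c)
    cv2.imwrite(f"pics/{n}4.png",cv2.resize(c["img"][o[1]:o[1]+135,o[0]-20:o[0]+150],None,fx=4.4,fy=4.4,interpolation=cv2.INTER_CUBIC))
    if n=="top":
        b=balls(c["img"],(125,150,200,240));print(b,[qof(c,"left",x[1]) for x in b])
print(arm.get_state()['clock'])
```

```text
[(np.int32(48), [145.2, 192.0], [8, 9])] [(np.float64(85.9), np.float64(1.758))]
24.4167
```

View pics/top4.png

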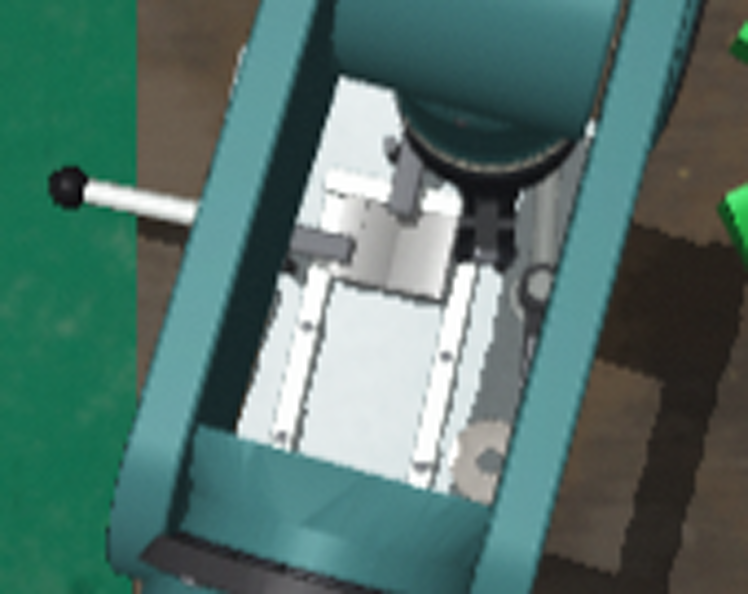

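View pics/scene4.png

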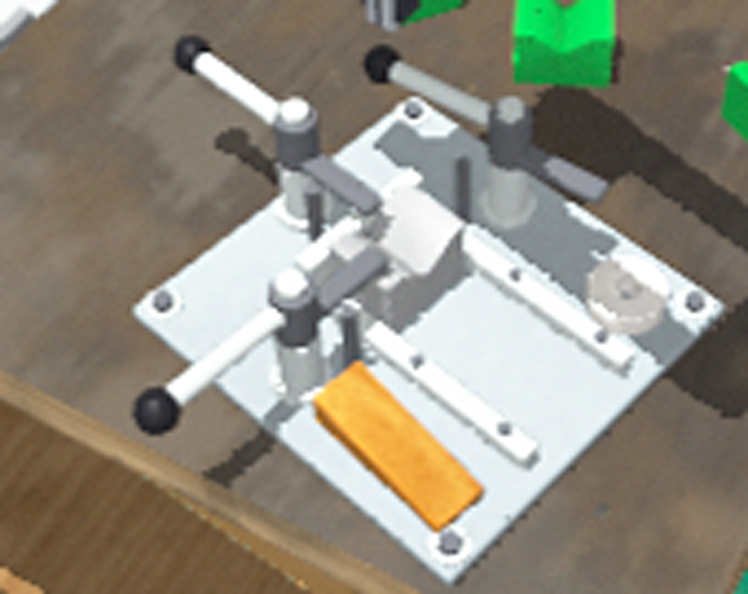

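The left lever reads q≈1.76, its dog is over the block, and the block is still home. The right lever is next.

Run:
```python
from h import *
from workcell import arm,cams
turn(arm,"right",.031,True)
p,o=lever_pose("right",1.75,.03,flip=True); arm.servo_line(p,o,velocity=.1)
p[2]=.2; arm.servo_line(p,velocity=.2)
arm.goto_joints([-1.399,0.087,1.371,0,1.684,-0.103])
for n in("top","scene"):
    c=cams.capture(n);o=(150,150) if n=="top" else (170,165)
    np.savez(n+"5.npz",**c)
    cv2.imwrite(f"pics/{n}5.png",cv2.resize(c["img"][o[1]-25:o[1]+135,o[0]-20:o[0]+150],None,fx=3.7,fy=3.7,interpolation=cv2.INTER_CUBIC))
    if n=="top":
        b=balls(c["img"],(125,120,310,260));print(b)
        for x in b: print([ (k,)+qof(c,k,x[1]) for k in PIV])
print(arm.get_state()['clock'])
```

```text
down hit False
0.03 False [ 45.3 -55.6] [-0.6 -0.5  0.2] 25.6
0.18 False [ 48.  -63.1] [1.  1.4 0.2] 25.925
0.33 False [ 49.9 -71.6] [ 0.2  1.7 -0.1] 26.25
0.48 False [ 50.5 -80.4] [0.2 0.6 1.3] 26.575
0.63 False [ 49.8 -89.1] [1.1 1.6 0.1] 26.9
0.78 False [ 47.8 -97.7] [0.3 0.8 0.5] 27.225
0.93 False [  44.5 -105.9] [0.7 0.5 0.5] 27.55
1.08 False [  40.1 -113.4] [0.1 0.4 0.7] 27.875
1.23 False [  34.6 -120.2] [ 1.   1.  -0.2] 28.2
1.38 False [  28.1 -126.2] [ 0.6 -0.3  1.1] 28.525
1.53 False [  20.8 -131.1] [ 1.2 -0.1 -1.2] 28.85
1.68 False [  12.9 -134.8] [1.2 0.4 0.5] 29.175
1.83 True [   8.6 -137. ] [ 2.8 -0.2  0.3] 29.4083
[(np.int32(42), [233.8, 135.3], [9, 8]), (np.int32(49), [145.2, 192.0], [8, 9]), (np.int32(129), [288.5, 226.0], [18, 14])]
[('rear', np.float64(86.4), np.float64(1.758)), ('left', np.float64(187.7), np.float64(3.765)), ('right', np.float64(187.1), np.float64(-0.259))]
[('rear', np.float64(185.1), np.float64(-0.281)), ('left', np.float64(85.9), np.float64(1.758)), ('right', np.float64(245.9), np.float64(-1.389))]
[('rear', np.float64(186.8), np.float64(3.83)), ('left', np.float64(243.3), np.float64(-1.358)), ('right', np.float64(83.5), np.float64(1.847))]
32.425
```

View pics/top5.png

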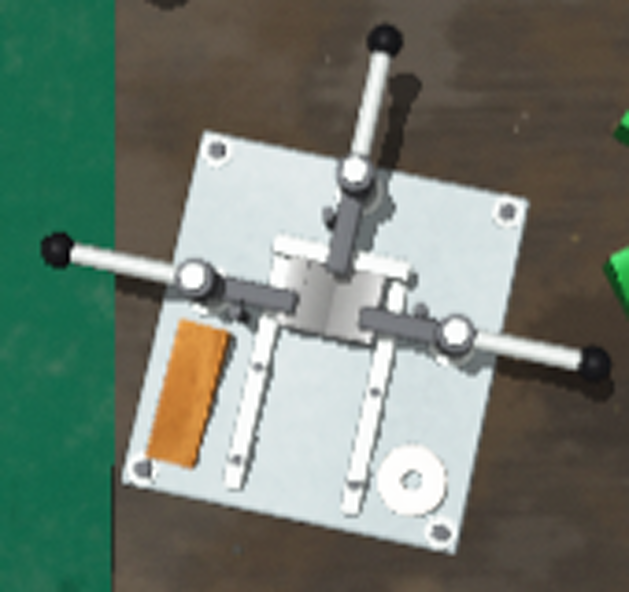

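View pics/scene5.png

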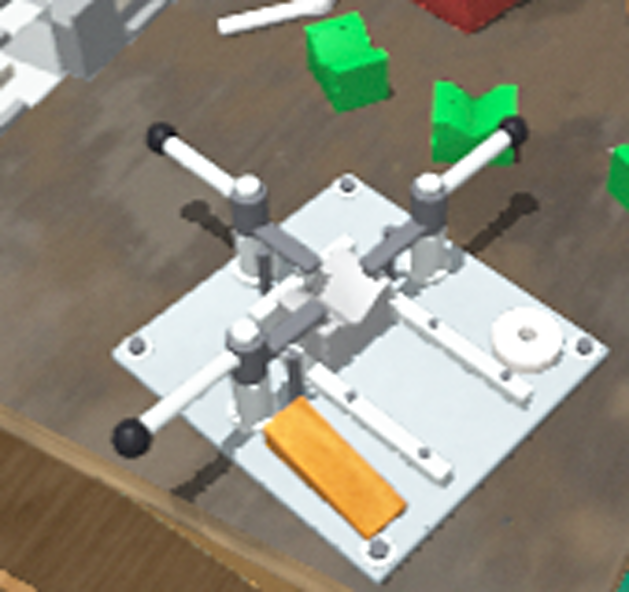

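All three levers point outward. The right-ball mask picked up its shadow (18×14 blob), so I'll recompute it from the ball centre at crop (595,362), re-check the block edge, and hand in.

Run:
```python
from h import *
from workcell import arm
T=dict(np.load("top5.npz"));S=dict(np.load("scene5.npz"))
f=lambda p,o:(np.array(p)+.5)/3.7-.5+np.array(o)
q=qof(T,"right",f((595,362),(130,125))); q2=qof(S,"right",f((513,132),(150,140)))
e=[(w2j(ray(T,f(p,(130,125)),.052))*1e3).round(1) for p in((273,322),(370,343))]
print(q,q2,e)
if q[1]>1.69 and q2[1]>1.69 and all(x[0]>-26 for x in e): arm.sign_off(); print("signed off")
```

```text
(np.float64(85.9), np.float64(1.744)) (np.float64(85.4), np.float64(1.759)) [array([-21.9,  32. ]), array([-22.3, -29.5])]
the job is handed in; nothing more can be done
signed off
```

I pushed the V-block home against the back stop. I then turned the rear, left and right levers clockwise, in that order, until each hit its end stop. I handed the job in at about 32 s of the 64 s allowed; no verdict is reported.

- **Block:** in the last top picture its front edge is at x ≈ -22 mm, which is where it sits when home (measurement good to about 1–2 mm).
- **Levers:** the end stop is at 1.75 rad, and the readings are rear about 1.76, left about 1.76 and right 1.74–1.76.
- **Ring gauge and wedge:** both look unmoved in the last pictures. I judged this by eye rather than measuring it.
- **Robot:** it was back at its start pose, clear of the jig, before I handed in.

**Checks that disagreed:**
- **Right lever:** the first automatic reading was 1.85 rad because the mask included the ball's shadow. I measured again from the ball centre in both views.
- **Block push:** the force reading was near zero straight after both force stops. I relied on the finger position and the pictures to confirm the block was home.

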